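# Hold the plumb gauge at its set angle in the cast stand

### The job

Lift the plumb gauge out of its wooden rest block and, keeping it upright, set its tapered foot into the funnel post of the cast stand, pressing the sprung seat partway down but not to its stop. Rock the gauge there until its swinging needle settles on the black index tab of its dial, and finish holding it just so: still gripped, still, the needle at rest on the tab, so that a colleague can fix the cast at that angle. Leave the denture, the mixing bowl and the jar where they are.

Things in the scene. Friction and masses are not known exactly. Their poses are not given: they have to be found in the camera images.
- gauge: plumb gauge, 0.2 to 0.3 kg, upright in the rest block. Origin: centre of its foot's flat end; z up its axis, x along the dial's width, y normal to the dial. Round tapered foot, 14 mm across at the end, 22 mm at 30 mm up; flange 40 mm across from 30 to 36 mm; stem 16 mm; white dial plate 74 mm wide (x), 9 mm thick (y) from 47 to 143 mm, both faces alike. Any yaw in the post will do
- gauge_handle (a point): middle of the gauge's plain aluminium handle block, 30 mm (gauge x) by 16 mm (gauge y), from 142 to 184 mm above the gauge origin; this point is 163 mm above it on the axis; grip across the 16 mm from above
- needle (a joint): angle (rad) of the dark, freely swinging needle about the gauge's y axis, pivot 132 mm above the gauge origin. 0: towards the foot; positive: tip towards the gauge's -x. It hangs plumb once settled (about 1 s), so tilting the gauge by +a about its own +y makes it read -a. Stops at +-0.48
- index (a joint): angle (rad) of the black index tab on the dial, same pivot, axis and sign as the needle: between 0.13 and 0.27. It is set stiffly beforehand and cannot be moved. The tab is 8 mm wide and 9 mm tall, 68 to 77 mm from the pivot
- needle_tip (a point): tip of the needle, 70 mm from its pivot, in the middle plane of the dial
- index_mark (a point): where the needle tip should point: on the middle line of the tab, 70 mm from the pivot, in the middle plane of the dial
- stand: cast stand, bolted down: dark steel base plate 180 (x) by 110 (y) by 18 mm, reaching from 50 mm behind to 130 mm beyond the post (stand's +x); an upright aluminium funnel post, 54 mm outer diameter at its rim; and on it (centre 88 mm towards +x) a low white plaster dental cast up to 44 mm high. Origin: on the table under the axis of the post, z up
- socket_mouth (a point): centre of the post's open rim, 75 mm above the table. The opening is 44 mm in diameter at the rim, narrowing to 34 mm at 20 mm below it; the seat closes it 17 mm below the rim
- seat_top (a point): middle of the slightly domed, 26 mm wide brass seat inside the post, 58 mm above the table when not pressed; it moves with the seat
- seat (a joint): how far the sprung seat is pressed down (m), 0 to 0.010 at its stop; it takes about 1.8 N to start and 0.6 N more for each mm
- rest_block: wooden rest block, fixed, 100 by 100 by 50 mm, with a 31 mm hole, 42 mm deep, in its middle; the gauge's flange rests on its top. Origin: centre of its underside
- denture: bystander: U-shaped denture, 65 mm wide, 21 mm high, pink with white teeth; origin at its underside
- mixing_bowl: bystander: dark rubber mixing bowl, 90 mm wide, 50 mm high; origin at the centre of its underside
- jar: bystander: amber jar, 60 mm wide, 75 mm high; origin at the centre of its underside

How it is judged:
By the outcome, as a careful person would: the job done as asked, in the order asked, and still so for the second after the job is handed in, while the arm keeps its last pose, push and grip.
It also fails if it takes over 42 s, if anything falls off the work surface, if the arm or the gripper's body presses on something with over 40 N, if the wrist force passes 120 N, or if a joint passes its speed limit or range.

### The arm

A 6-joint arm with a two-finger parallel gripper is mounted at the origin on the work surface. World frame = base frame: x ahead of the robot, y to its left, z up, the work surface at z = 0. Lengths are in mm, angles in rad, forces in N, time in s.
With the tool pointing down it reaches from about 300 to 850 mm from the base axis. Payload 4.2 kg.
Tool frame: the origin (TCP) lies on the centre line of the jaws, within the pads' length; the fingertips stand 14 mm ahead of it and the grasp point (between the pads) lies 5 mm behind it; z points along the fingers, y is the line along which they close (so a half turn about z gives the same grasp; the last joint's range is limited). The gripper opens to 91 mm and grips with 3 to 60 N. Pads are 32 mm wide; open, the fingers measure 118 mm over their backs; the gripper's body (76 mm by 178 mm) begins 60 mm behind the grasp point.
Start: joints at [-1.326, 0.32, 1.565, -0, 1.257, -0.02], TCP at [150.489, -554.973, 227.976] pointing down, gripper open.
Joint ranges: [-3.11, 3.11], [-0.84, 2.01], [0.21, 2.61], [-1.34, 4.49], [0.05, 2.63], [-2.56, 2.56]. Speed limits (rad/s): [2.57, 2.57, 3.14, 3.14, 3.14, 3.14].

### API

Orientations are given as [roll, pitch, yaw] about the fixed x, y, z axes, in that order (R = Rz(yaw) Ry(pitch) Rx(roll)).
In Python, from station import status, viewer, workorder gives the robot as it stands.
- The arm moves only by the tool send_rows, never from a script. Its argument "motion" is a list of rows, each a list of 5 numbers: the closure, from 0 (fully open) to 1 (shut), then the shift along the tool's x, y, z in mm, then the turn about the tool's z in rad. In form: [[grip, tx, ty, tz, turn], ...]. A call has 1 to 8 rows; each row shifts and turns the commanded pose from where the row before left it, along the tool's axes as they then stand; what a row does not reach is not made up. A row lasts 1/8 s, in which the tool goes at most 62.5 mm and 10.7 degrees, less where a joint would pass 70% of its speed; a pose out of reach is approached as far as the arm can. A call with a gripper value outside its range is refused whole. The fingers move at their own pace and stop on an object; "newtons" is the grip in N (left out, the last holds). Time passes only in rows, so rows that do not move let the fingers close. It gives the time, the measured TCP pose, the force, the opening and the grip force at its end, in the units of the state.
- status.state(): the state, without advancing time (a new reading comes with each control period).
- viewer.camera(name): name is "side" or "top"; returns (picture, depth): 400x640x3 uint8, red, green, blue; 400x640 float32, mm along the optical axis (not along the pixel's ray), 0 where there is no reading.
- viewer.calibration(name): a dict with "vertical_fov" (degrees; the focal length in pixels is half the picture's height over the tangent of half this angle, whatever the lens; pixels are square), "cx", "cy" (the principal point, pixels), "R" (3x3) and "t" (3): a world point X has camera coordinates R X + t. Camera axes: x right, y down, z forward; pixel columns grow to the right and rows downward; lengths in mm; the calibration is good to about 2 mm. A picture is of the moment at which its call begins. calibration takes no time and is no camera call.
- workorder.job_done(): hands the job in; it is judged then, once.
The state is a dict: "clock": time; "joint_pos": joint angles; "joint_velocities": joint speeds; "joint_torque": joint torques, N m; "tcp_pos": TCP position; "orientation": TCP orientation; "wrist_force": force on the tool from outside, world axes, zero at the start; "torque": the same for the moment, N m; "gripper_width": finger opening in mm; "gripper_force": force on a finger pad.
Only numpy, scipy, OpenCV 4.12 (cv2) and the standard library are available. Lean on these libraries where they do the work, as an engineer would, in place of code of your own. Each camera call takes 0.05 s, during which the arm holds its last target. There are 200 camera calls.

## Working session

There is one attempt and no reset: what is moved stays moved. The work goes in short steps, Python scripts to look and compute and a tool call to move; the robot and the scene stay as the last step left them, time stands still between calls to the robot, and variables do not carry over. Pictures are saved under pics/ and viewed, at most 10 in all, crops included, and the job is handed in when it is done.

Besides the shell and the picture viewer there is one more tool, called after "Request:" as name(argument=value, ...) on one line, values as JSON. send_rows: Moves the arm, as the interface text tells. Its arguments: {"type":"object","properties":{"motion":{"type":"array","items":{"type":"array","items":{"type":"number"}}},"newtons":{"type":"number"}},"required":["motion"]}

```bash
ls; mkdir -p pics
cat > h.py <<'E'
import numpy as np, cv2
from station import status, viewer, workorder
def cam(n):
    p,d=viewer.camera(n); return p,d,viewer.calibration(n)
def f(c): return 200/np.tan(np.radians(c["vertical_fov"])/2)
def ray(c,u,v):
    R=np.array(c["R"]);t=np.array(c["t"])
    return -R.T@t, R.T@np.array([(u-c["cx"])/f(c),(v-c["cy"])/f(c),1])
def onz(c,u,v,z):
    o,d=ray(c,u,v); return o+d*(z-o[2])/d[2]
def proj(c,X):
    q=np.array(c["R"])@np.array(X)+np.array(c["t"]); return q[:2]/q[2]*f(c)+[c["cx"],c["cy"]]
def cloud(c,d):
    v,u=np.mgrid[:d.shape[0],:d.shape[1]]
    P=np.stack([(u-c["cx"])/f(c)*d,(v-c["cy"])/f(c)*d,d],-1)
    return (P-np.array(c["t"]))@np.array(c["R"])
def save(n,p,s=1): cv2.imwrite(f"pics/{n}.png",cv2.resize(p[...,::-1],None,fx=s,fy=s,interpolation=cv2.INTER_CUBIC))
E
python3 - <<'E'
from h import *
for n in("side","top"):
    p,d,c=cam(n);save(n+"0",p);np.savez(n+"0",p=p,d=d);print(n,c,(d>0).mean())
print(status.state())
E
```

```text
pics
side {'vertical_fov': 50.72971090282043, 'cx': 324.09477251709757, 'cy': 200.11751968399312, 'R': array([[-0.96927787, -0.24586978, -0.00696133],
       [-0.1282999 ,  0.52953052, -0.83853239],
       [ 0.20985601, -0.81187775, -0.54480728]]), 't': array([554.47848514, 195.6533959 , 742.95238598])} 0.99613671875
top {'vertical_fov': 47.536036301319974, 'cx': 311.9563692035222, 'cy': 205.34395688284656, 'R': array([[-0.02035882, -0.99921313, -0.03403891],
       [-0.98625458,  0.0256553 , -0.16322901],
       [ 0.16397384,  0.03024788, -0.98600083]]), 't': array([ 46.23716624, 579.50531322, 860.7838409 ])} 0.99581640625
{'clock': 0.1, 'joint_pos': array([-1.32600566e+00,  3.20208405e-01,  1.56556223e+00, -1.51529174e-05,
        1.25742773e+00, -2.00257270e-02]), 'joint_velocities': array([ 2.16660420e-04, -1.57964937e-03, -3.02350332e-03, -1.39719361e-03,
       -6.73304009e-05,  2.54482897e-03]), 'joint_torque': array([ 8.12026392e-04, -4.13331950e+01, -2.32509613e+01,  7.29123456e-02,
        4.21752781e-02, -5.68756093e-05]), 'tcp_pos': array([ 150.36998782, -554.52862341,  227.21357513]), 'orientation': array([-3.13998698e+00, -1.77487946e-05,  2.64821061e-01]), 'wrist_force': array([-0.6249802 , -0.33544968,  0.52059778]), 'torque': array([ 0.00250759, -0.01755544, -0.01684355]), 'gripper_force': 0.0, 'gripper_width': 91.47456412751451}
```

View pics/side0.png

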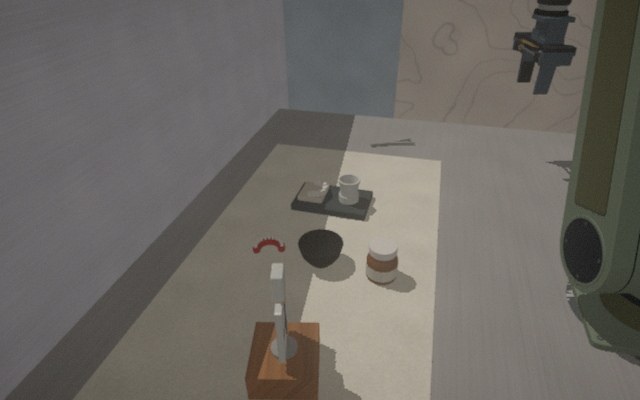

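View pics/top0.png

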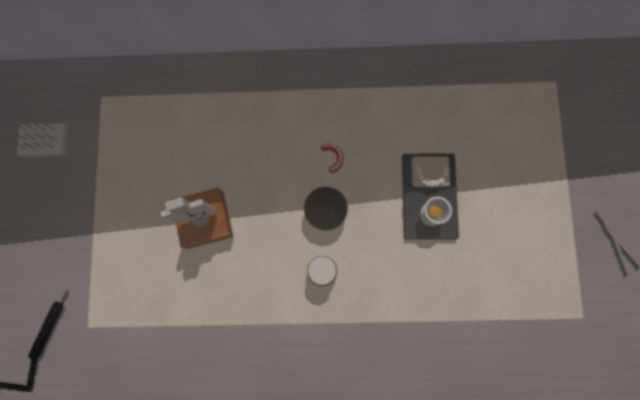

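The side view shows the gauge in the wooden block at about (283,320), dial nearly edge-on, with the jar at (382,262) and the bowl at (320,250). The top view shows the gauge handle at about (178,203), the block at (203,218), and the stand's post at (437,212) with its cast towards +x. The tool can't be tilted by command, so the gauge will have to pivot in the pads.

Run:
```python
from h import *
S={}
for n in("side","top"):
    z=np.load(n+"0.npz");S[n]=(z["p"],z["d"],viewer.calibration(n))
p,d,c=S["top"];P=cloud(c,d)
sp,sd,sc=S["side"];SP=cloud(sc,sd)
print("cams",ray(c,0,0)[0],ray(sc,0,0)[0])
def rect(P,m,lbl):
    q=P[m]; r=cv2.minAreaRect(q[:,:2].astype(np.float32)); print(lbl,m.sum(),"mean",q.mean(0).round(1),"rect",np.round(r[0],1),np.round(r[1],1),round(r[2],1),"z",np.percentile(q[:,2],[5,50,95]).round(1))
u=np.arange(640)[None,:]+0*np.arange(400)[:,None]; v=np.arange(400)[:,None]+0*u
L=(u>150)&(u<245)&(v>180)&(v<260)
rect(P,L&(P[...,2]>40)&(P[...,2]<56),"blocktop")
rect(P,L&(P[...,2]>190),"handletop")
rect(P,L&(P[...,2]>120),"dial+")
Rr=(u>395)&(u<470)&(v>145)&(v<250)
rect(P,Rr&(P[...,2]>68)&(P[...,2]<82),"rim")
rect(P,Rr&(P[...,2]>10)&(P[...,2]<26),"plate")
rect(P,Rr&(P[...,2]>30)&(P[...,2]<50)&(v<190),"cast")
Ls=(u>230)&(u<330)&(v>255)
rect(SP,Ls&(SP[...,2]>44)&(SP[...,2]<56),"s blocktop")
rect(SP,Ls&(SP[...,2]>160),"s handle")
rect(SP,Ls&(SP[...,2]>198),"s handletop")
rect(SP,(u>335)&(u<362)&(v>170)&(v<208)&(SP[...,2]>70),"s rim")
for n,b in(("den",(315,345,140,175)),("bowl",(300,350,185,232)),("jar",(305,340,254,290))):
    rect(P,(u>b[0])&(u<b[1])&(v>b[2])&(v<b[3])&(P[...,2]>12),n)
a=p[165:265,140:260]; save("gtop",a,5)
a=sp[255:375,225:345]; save("gside",a,5)
cv2.imwrite("pics/g.png",np.hstack([cv2.imread("pics/gtop.png")[:500],cv2.imread("pics/gside.png")[:500]])[:, :1200][:, ::1] if 0 else cv2.resize(np.hstack([cv2.imread("pics/gtop.png")[:500],cv2.imread("pics/gside.png")[:500]]),(800,333)))
```

```text
cams [431.33506932   5.29651347 944.89952337] [406.63301228 635.91157105 572.68748614]
blocktop 1689 mean [554.8 251.3  49.8] rect [562.6 261.1] [101.  101.3] 13.0 z [46.5 49.8 53.2]
handletop 239 mean [545.4 225.6 298.2] rect [507. 136.] [300.5  29.4] 65.5 z [193.3 203.4 944.9]
dial+ 632 mean [555.7 244.2 208.4] rect [515.2 141.6] [315.6  53.2] 68.0 z [124.9 167.8 207.2]
rim 239 mean [ 562.2 -210.4   73.8] rect [ 561.2 -208.5] [50.8 51.2] 42.4 z [69.8 74.1 76.3]
plate 2818 mean [ 587.  -204.7   17.6] rect [ 601.2 -209.5] [111. 181.] 88.7 z [14.6 17.6 20.5]
cast 901 mean [ 645.9 -209.6   35.4] rect [ 646.6 -209.8] [73.5 63.9] 87.0 z [30.4 32.9 44.2]
s blocktop 3545 mean [563.1 265.8  50.5] rect [579.9 181.2] [104.8 269.5] 10.0 z [48.  50.6 52.3]
s handle 694 mean [549.2 302.3 219.1] rect [493.5 443.3] [ 18.4 422.2] 21.8 z [163.3 192.7 572.7]
s handletop 302 mean [534.5 335.5 274.7] rect [493.2 443.2] [ 17.7 422.2] 21.8 z [200.1 204.6 572.7]
s rim 140 mean [ 556.4 -170.3   94.9] rect [499.8 203.6] [ 51.4 882.9] 8.8 z [70.3 74.  76.5]
den 170 mean [686.2 -14.6  33.5] rect [575.9 -13. ] [288.2  43.6] 1.4 z [12.4 17.7 22.2]
bowl 1131 mean [577.7   7.2  38.3] rect [530.3  20.8] [ 87.8 180.1] 72.9 z [13.7 31.6 50.7]
jar 743 mean [449.7  16.6  77.5] rect [450.2  16.8] [57.2 58.6] 88.6 z [44.1 74.2 77.1]
```

View pics/g.png

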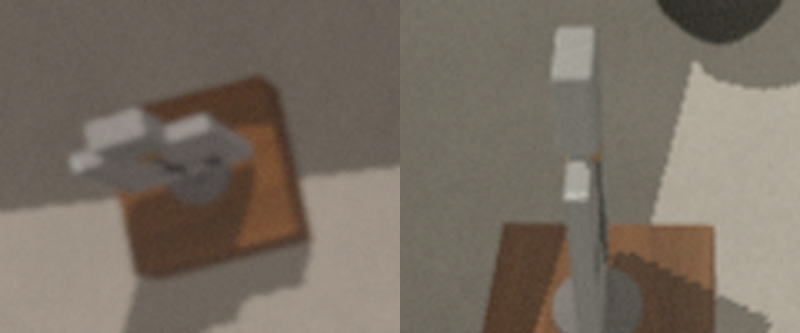

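The crops show the handle end-on and the dial seen almost edge-on from the side camera. Next I measure the handle without the empty depth pixels.

Run:
```python
from h import *
v,u=np.mgrid[:400,:640]
for n,b in(("top",(150,245,180,260)),("side",(230,330,255,400))):
    z=np.load(n+"0.npz");d=z["d"];P=cloud(viewer.calibration(n),d)
    B=(u>b[0])&(u<b[1])&(v>b[2])&(v<b[3])&(d>0)
    for lo,hi in((199,209),(150,198),(110,165)):
        m=B&(P[...,2]>lo)&(P[...,2]<hi);q=P[m];r=cv2.minAreaRect(q[:,:2].astype(np.float32))
        w,V=np.linalg.eigh(np.cov(q[:,:2].T));a=np.degrees(np.arctan2(V[1,1],V[0,1]))
        print(n,lo,m.sum(),q.mean(0).round(1),np.round(r[0],1),np.round(r[1],1),round(r[2],1),"pca",a.round(1),np.sqrt(w).round(1))
```

```text
top 199 174 [562.9 259.3 203.3] [563.  259.8] [16.3 30.1] 15.2 pca 107.4 [4.7 8.6]
top 150 265 [561.9 254.4 170.6] [562.3 259.8] [15.6 75. ] 19.6 pca 108.4 [ 4.2 21.4]
top 110 349 [562.3 256.5 142.2] [562.  259.6] [12.8 75.3] 16.0 pca 107.3 [ 2.4 25.8]
side 199 234 [565.  263.8 204.1] [566.  261.8] [16.1 31.5] 16.3 pca 105.4 [4.7 9.3]
side 150 446 [560.2 278.1 173.6] [562.7 273.2] [16.2 51.8] 15.9 pca 97.6 [ 4.2 10.9]
side 110 387 [558.  285.5 142.5] [565.8 261. ] [13.3 77.1] 16.4 pca 100.9 [ 2.7 16. ]
```

Request:
send_rows(motion=[[0,34,-37.7,-10,0],[0,34,-37.7,-5,0],[0,34,-37.7,0,0],[0,34,-37.7,0,0],[0,34,-37.7,0,0],[0,34,-37.7,0,0],[0,34,-37.7,0,0],[0,34,-37.7,0,0]])

```text
clock: 1.1
tcp_pos: [334.4, -191.1, 242.8]
orientation: [3.142, -0.0, 0.264]
wrist_force: [1.0, -1.0, -0.3]
gripper_width: 91.3
gripper_force: 0.0
```

Request:
send_rows(motion=[[0,34,-37.7,0,0],[0,34,-37.7,0,0],[0,34,-37.7,0,0],[0,34,-37.7,0,0],[0,34,-37.7,0,0],[0,34,-37.7,0,0],[0,34,-37.7,0,0],[0,34,-37.7,0,0]])

```text
clock: 2.1
tcp_pos: [518.0, 171.1, 242.5]
orientation: [3.141, 0.001, 0.265]
wrist_force: [0.4, -0.3, 0.7]
gripper_width: 91.6
gripper_force: 0.0
```

Request:
send_rows(motion=[[0,34,-37.7,0,0],[0,34,-37.7,0,0],[0,0,0,0,-0.18],[0,0,0,0,-0.18],[0,0,0,0,-0.18],[0,0,0,0,-0.18],[0,0,0,0,-0.18],[0,0,0,0,-0.18]])

```text
clock: 3.1
tcp_pos: [563.3, 260.0, 242.3]
orientation: [-3.141, 0.001, 1.351]
wrist_force: [-1.3, -0.8, 0.0]
gripper_width: 90.9
gripper_force: 0.0
```

Request:
send_rows(motion=[[0,0,0,0,-0.18],[0,0,0,0,-0.18],[0,0,0,0,-0.15],[0,0,0,0,0],[0,0,0,0,0]])

```text
clock: 3.72
tcp_pos: [563.5, 260.1, 242.7]
orientation: [-3.141, 0.0, 1.853]
wrist_force: [-0.3, -0.0, -0.4]
gripper_width: 90.8
gripper_force: 0.0
```

Request:
send_rows(motion=[[0.3,0,0,25,0],[0.3,0,0,25,0],[0.3,0,0,9,0],[0.3,0,0,0,0]])

```text
clock: 4.22
tcp_pos: [563.5, 260.1, 183.6]
orientation: [-3.141, 0.0, 1.854]
wrist_force: [0.3, 0.2, 0.3]
gripper_width: 64.4
gripper_force: 0.0
```

Request:
send_rows(motion=[[1,0,0,0,0],[1,0,0,0,0],[1,0,0,0,0],[1,0,0,0,0],[1,0,0,0,0],[1,0,0,0,0]], newtons=15)

```text
clock: 4.97
tcp_pos: [563.7, 260.2, 183.9]
orientation: [3.141, 0.0, 1.855]
wrist_force: [1.1, 0.6, -0.7]
gripper_width: 16.1
gripper_force: 15.0
```

Request:
send_rows(motion=[[1,0,0,-15,0],[1,0,0,-25,0],[1,0,0,-25,0],[1,0,0,-25,0],[1,0,0,-10,0.1],[1,0,0,0,0.15],[1,0,0,0,0.15],[1,0,0,0,0.15]])

```text
clock: 5.98
tcp_pos: [563.4, 260.1, 284.6]
orientation: [3.142, 0.0, 1.3]
wrist_force: [0.5, 0.7, -2.8]
gripper_width: 15.9
gripper_force: 15.0
```

Request:
send_rows(motion=[[1,0,0,0,0.15],[1,0,0,0,0.15],[1,0,0,0,0.15],[1,0,0,0,0.15],[1,0,0,0,0.15],[1,0,0,0,0.15],[1,0,0,0,0.1],[1,0,0,0,0]])

```text
clock: 6.98
tcp_pos: [563.5, 260.1, 284.4]
orientation: [3.142, -0.0, 0.306]
wrist_force: [1.1, -0.3, -2.4]
gripper_width: 16.0
gripper_force: 15.0
```

Run:
```python
from h import *
p,d,c=cam("side");np.savez("side1",p=p,d=d)
s=status.state();print(s["tcp_pos"],s["orientation"],s["gripper_width"])
t=s["tcp_pos"];b=proj(c,t-[0,0,110]);print(b)
x,y=b.astype(int);x0,y0=x-60,max(0,y-60);print(x0,y0);save("s1",p[y0:y0+120,x0:x0+120],5)
```

```text
[563.49603683 260.11807368 284.29773726] [ 3.14146545e+00 -3.96857087e-05  3.06509229e-01] 16.157199617449095
[280.86837562 287.47819523]
220 227
```

View pics/s1.png

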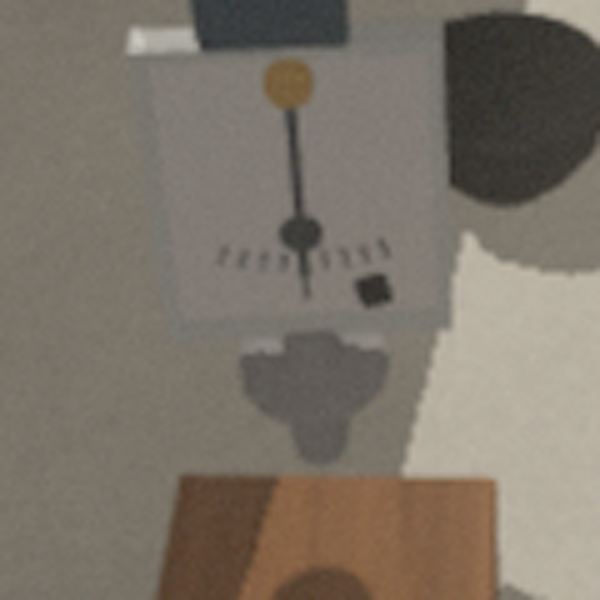

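The gauge hangs upright. The brass pivot is at crop (289,83), the needle points straight down, and the tab is at crop (374,290), to the image right, which is the tool's -x side. I now compute the tab angle by casting rays onto the dial plane.

```bash
cat >> h.py <<'E'
def dial(p,c,tcp,psi,box):
    """tab, needle hub, pivot in-plane coords (x tool, z world) relative to pivot. box=(x0,y0,x1,y1)"""
    x0,y0,x1,y1=box;k=8
    a=cv2.resize(p[y0:y1,x0:x1],None,fx=k,fy=k,interpolation=cv2.INTER_CUBIC)
    return a,k
def onplane(c,uv,pt,psi,off=4.5):
    n=np.array([-np.sin(psi),np.cos(psi),0]);o,d=ray(c,*uv);q=pt+n*off
    X=o+d*(n@(q-o))/(n@d); return np.array([(X-pt)@[np.cos(psi),np.sin(psi),0],X[2]])
def blobs(p,box,thr,amin,chan=None):
    x0,y0,x1,y1=box;k=8
    g=cv2.resize(p[y0:y1,x0:x1],None,fx=k,fy=k,interpolation=cv2.INTER_CUBIC)
    m=(g.max(2)<thr) if chan is None else ((g[...,0].astype(int)-g[...,2])>chan)
    n,l,s,ce=cv2.connectedComponentsWithStats(m.astype(np.uint8))
    return [(s[i,4]/k/k,*(np.round((ce[i]+.5)/k-.5+[x0,y0],2))) for i in range(1,n) if s[i,4]/k/k>amin]
E
python3 - <<'E'
from h import *
z=np.load("side1.npz");p=z["p"];c=viewer.calibration("side");t=np.array([563.5,260.1,284.3]);psi=.3065
D=blobs(p,(252,240,307,291),85,2);B=blobs(p,(252,236,307,250),0,3,25)
for n,L in(("dark",D),("brass",B)):
    for b in L: print(n,b,onplane(c,b[1:],t,psi).round(2))
pv=onplane(c,B[0][1:],t,psi)
for b in D:
    e=onplane(c,b[1:],t,psi)-pv;print(np.hypot(*e).round(1),np.arctan2(-e[0],-e[1]).round(4))
# foot axis: lowest foot and flange pixel
for uv in((220+320/5,227+460/5),(220+313/5,227+365/5)): print(onplane(c,uv,t,psi,0))
E
```

```text
dark (np.float64(81.359375), np.float64(279.3), np.float64(268.21)) [ -0.52 212.09]
dark (np.float64(32.703125), np.float64(294.27), np.float64(284.6)) [-17.99 182.71]
brass (np.float64(88.46875), np.float64(277.19), np.float64(243.24)) [ -0.58 252.22]
40.1 -0.0014
71.7 0.2455
[ -0.55674914 113.69011761]
[ -0.86325739 151.00021906]
```

Request:
send_rows(motion=[[1,-6,18.6,0,0],[1,-12,37.25,0,0],[1,-12,37.25,0,0],[1,-12,37.25,0,0],[1,-12,37.25,0,0],[1,-12,37.25,0,0],[1,-12,37.25,0,0],[1,-12,37.25,0,0]])

```text
clock: 8.02
tcp_pos: [560.8, -35.7, 284.2]
orientation: [3.141, 0.0, 0.305]
wrist_force: [0.8, 0.1, -1.5]
gripper_width: 16.0
gripper_force: 15.0
```

Request:
send_rows(motion=[[1,-12,37.25,0,0],[1,-12,37.25,0,0],[1,-12,37.25,0,0],[1,-12,37.25,0,0],[1,-6,18.6,0,0],[1,0,0,0,0.127],[1,0,0,0,0],[1,0,0,0,0]])

```text
clock: 9.02
tcp_pos: [560.2, -209.0, 284.1]
orientation: [-3.142, -0.0, 0.18]
wrist_force: [0.9, 0.7, -2.4]
gripper_width: 15.6
gripper_force: 15.0
```

Run:
```python
from h import *
p,d,c=cam("side");s=status.state();t=s["tcp_pos"];print(t,s["orientation"],s["wrist_force"])
b=proj(c,[561,-209,75]);print("rim",b,"foot",proj(c,t-[0,0,164]))
x,y=b.astype(int);save("s2",p[y-70:y+30,x-50:x+50],6)
P=cloud(c,d);v,u=np.mgrid[:400,:640]
m=(abs(u-x)<22)&(abs(v-y)<25)&(d>0)&(P[...,2]>71)&(P[...,2]<78)&(abs(P[...,1]+209)<40)
r=cv2.minAreaRect(P[m][:,:2].astype(np.float32));print("side rim",m.sum(),r,cv2.minEnclosingCircle(P[m][:,:2].astype(np.float32)))
```

```text
[ 560.22621221 -208.95313966  284.03976227] [-3.14149953e+00  3.12012568e-05  1.79967399e-01] [-0.40099504  0.11166552 -2.27315039]
rim [350.34816691 178.84960707] foot [351.20717688 161.8438619 ]
side rim 119 ((562.23974609375, -206.25375366210938), (52.172935485839844, 51.32826232910156), 46.537818908691406) ((562.2213745117188, -207.88717651367188), 28.106258392333984)
```

View pics/s2.png

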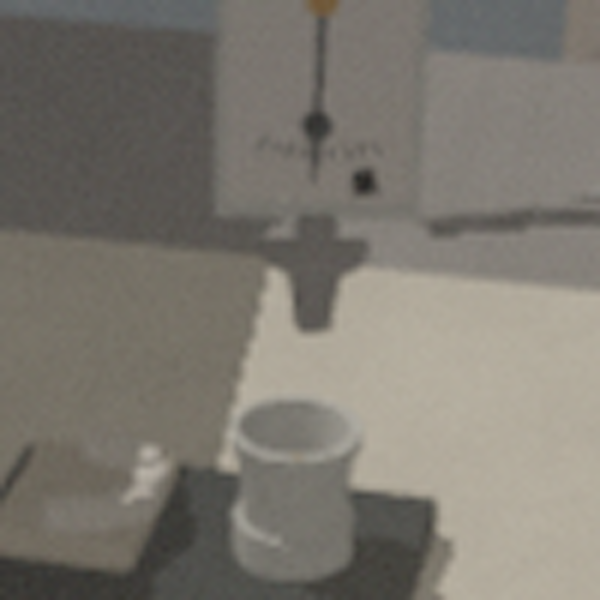

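The gauge hangs plumb above the post: foot end at crop (313,327), rim ellipse centre at (296,430), so the post is a few mm towards +x. I shift +3 mm and descend.

Request:
send_rows(motion=[[1,3,0,10,0],[1,0,0,20,0],[1,0,0,18,0],[1,0,0,8,0],[1,0,0,2,0],[1,0,0,0,0]])

```text
clock: 9.82
tcp_pos: [563.6, -208.9, 226.4]
orientation: [3.141, -0.001, 0.178]
wrist_force: [-1.0, 0.2, -2.5]
gripper_width: 16.1
gripper_force: 15.0
```

Request:
send_rows(motion=[[1,0,0,2,0],[1,0,0,2,0],[1,0,0,1,0],[1,0,0,0,0]])

```text
clock: 10.32
tcp_pos: [563.4, -208.9, 221.3]
orientation: [3.141, -0.001, 0.178]
wrist_force: [-0.2, 0.2, -0.7]
gripper_width: 16.2
gripper_force: 15.0
```

Request:
send_rows(motion=[[1,0,0,1.5,0],[1,0,0,1.5,0],[1,0,0,0,0]])

```text
clock: 10.7
tcp_pos: [563.4, -209.0, 218.2]
orientation: [3.141, -0.001, 0.178]
wrist_force: [-0.5, 0.7, 0.9]
gripper_width: 15.7
gripper_force: 15.0
```

Request:
send_rows(motion=[[1,0,0,1,0],[1,-3,0,0,0],[1,-3,0,0,0],[1,-3,0,0,0],[1,-3,0,0,0],[1,0,0,0,0]], newtons=10)

```text
clock: 11.45
tcp_pos: [551.0, -211.2, 217.0]
orientation: [3.141, 0.001, 0.178]
wrist_force: [0.1, -1.0, 1.8]
gripper_width: 16.3
gripper_force: 10.0
```

```bash
cat > look.py <<'E'
import sys
from h import *
p,d,c=cam("side");s=status.state();t=s["tcp_pos"];psi=s["orientation"][2];print(t.round(1),s["wrist_force"].round(2))
np.savez("last",p=p,d=d)
b=proj(c,t-[0,0,70]);x,y=b.astype(int);save(sys.argv[1],p[y-45:y+55,x-50:x+50],6);print("crop0",x-50,y-45)
box=(x-22,y-25,x+23,y+35)
B=blobs(p,box,0,2,20);D=blobs(p,box,75,1)
pv=onplane(c,max(B)[1:],t,psi);print("brass",B,pv)
for q in D:
    e=onplane(c,q[1:],t,psi)-pv;print(q,"r",np.hypot(*e).round(1),"ang",np.arctan2(-e[0],-e[1]).round(3))
E
python3 look.py s3
```

```text
[ 551.1 -211.1  216.9] [0.65 0.07 0.93]
crop0 305 106
brass [(np.float64(32.5625), np.float64(355.35), np.float64(136.48)), (np.float64(348.859375), np.float64(370.36), np.float64(173.31)), (np.float64(10.0), np.float64(341.13), np.float64(171.65)), (np.float64(3.359375), np.float64(337.49), np.float64(183.77))] [-35.51028614  93.71548536]
(np.float64(72.0625), np.float64(356.15), np.float64(127.84)) r 117.5 ang -2.825
(np.float64(10.328125), np.float64(355.08), np.float64(156.18)) r 56.5 ang -2.437
(np.float64(7.4375), np.float64(359.54), np.float64(165.1)) r 32.9 ang -2.247
```

View pics/s3.png

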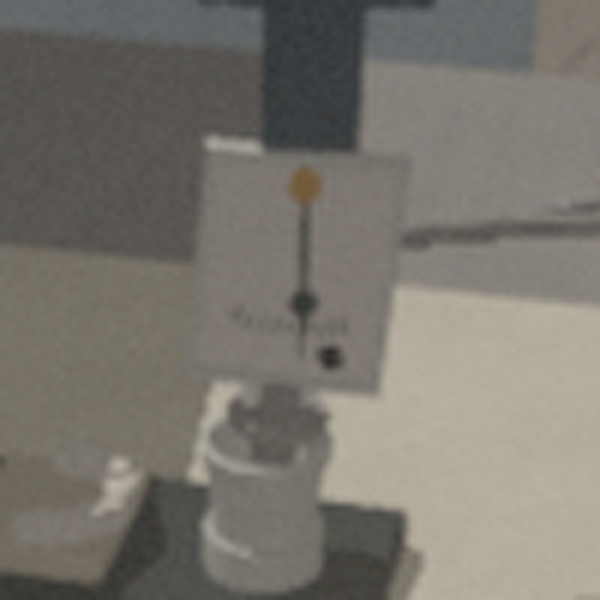

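The gauge pivots in the pads: brass at crop (305,185), needle hub at (304,302), tab at (331,357), foot inside the rim. I continue rocking towards -x.

Request:
send_rows(motion=[[1,-4,0,0,0],[1,-4,0,0.3,0],[1,-4,0,0.3,0],[1,-4,0,0.5,0],[1,-4,0,0.5,0],[1,-2,0,0.4,0],[1,0,0,0,0],[1,0,0,0,0]])

```text
clock: 12.5
tcp_pos: [529.5, -215.0, 214.8]
orientation: [3.142, 0.001, 0.178]
wrist_force: [-0.5, -0.3, 1.8]
gripper_width: 16.0
gripper_force: 10.0
```

```bash
cat > look.py <<'E'
import sys
from h import *
def meas(p,c,t,psi):
    e0=proj(c,t-[0,0,33]);x,y=e0.astype(int);box=(x-25,y-10,x+26,y+48)
    br=[q for q in blobs(p,(x-12,y-12,x+13,y+13),0,5,30)]
    b=min(br,key=lambda q:np.hypot(q[1]-e0[0],q[2]-e0[1]));pv=onplane(c,b[1:],t,psi);out={"pv":pv.round(1)}
    for q in blobs(p,(x-25,y+8,x+26,y+45),80,1.5):
        e=onplane(c,q[1:],t,psi)-pv;r=np.hypot(*e);a=np.arctan2(-e[0],-e[1])
        if 25<r<80: out[round(float(r),1)]=(round(float(a),4),round(float(q[0]),1))
    return out
if __name__=="__main__":
    for i in range(3):
        p,d,c=cam("side");s=status.state();t=s["tcp_pos"];psi=s["orientation"][2]
        try: print(meas(p,c,t,psi))
        except Exception as e: print(e)
    print(t.round(1),s["wrist_force"].round(2),s["clock"]);np.savez("last",p=p,d=d)
    x,y=proj(c,t-[0,0,70]).astype(int);save(sys.argv[1],p[y-45:y+55,x-50:x+50],6);print("crop0",x-50,y-45)
E
python3 look.py s4
```

```text
{'pv': array([  6.9, 183.7]), 48.0: (-0.0073, 13.0), 71.6: (0.035, 8.9)}
{'pv': array([  6.9, 183.7]), 48.1: (-0.0095, 12.4), 71.7: (0.0363, 8.8)}
{'pv': array([  6.9, 183.7]), 48.2: (-0.0103, 12.4), 71.7: (0.0353, 8.8)}
[ 529.6 -215.   214.8] [-0.88 -0.69  1.06] 12.65
crop0 315 107
```

View pics/s4.png

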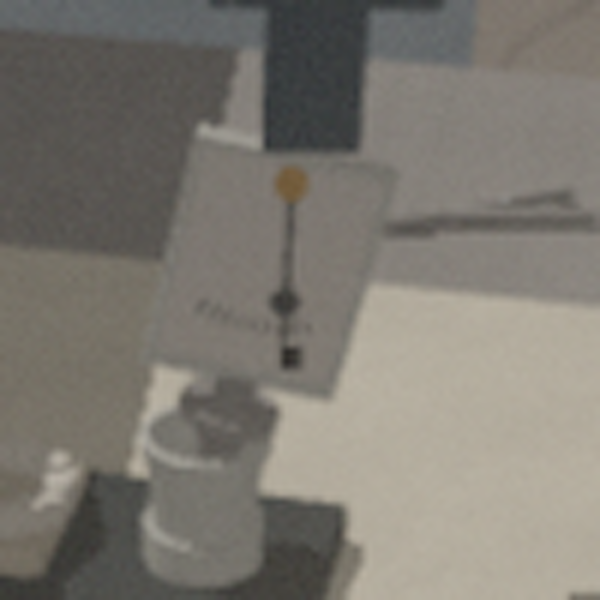

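Needle hub at crop (285,302), tab at (291,357), still about 0.04 rad to the image right of plumb. That leaves about 7 mm to go.

Request:
send_rows(motion=[[1,-2,0,0.3,0],[1,-2,0,0.4,0],[1,-1.5,0,0.3,0],[1,-1,0,0.2,0],[1,-0.5,0,0,0],[1,0,0,0,0],[1,0,0,0,0],[1,0,0,0,0]])

```text
clock: 13.65
tcp_pos: [522.9, -216.2, 213.7]
orientation: [3.141, 0.0, 0.178]
wrist_force: [0.2, 0.6, 0.9]
gripper_width: 16.1
gripper_force: 10.0
```

Request:
send_rows(motion=[[1,0,0,0,0],[1,0,0,0,0],[1,0,0,0,0],[1,0,0,0,0],[1,0,0,0,0],[1,0,0,0,0],[1,0,0,0,0],[1,0,0,0,0]])

```text
clock: 14.65
tcp_pos: [522.9, -216.2, 213.7]
orientation: [3.141, 0.0, 0.178]
wrist_force: [0.5, -0.9, 0.6]
gripper_width: 15.9
gripper_force: 10.0
```

```bash
python3 look.py s5
```

```text
{'pv': array([  8.5, 183. ]), 48.6: (0.0037, 12.7), 71.6: (-0.0008, 8.6)}
{'pv': array([  8.4, 183.2]), 48.8: (0.0003, 12.6), 71.8: (-0.0025, 8.3)}
{'pv': array([  8.4, 183.1]), 48.5: (0.0019, 12.2), 71.6: (-0.0004, 8.7)}
[ 522.9 -216.1  213.7] [-0.2   0.21  1.25] 14.8
crop0 318 107
```

View pics/s5.png

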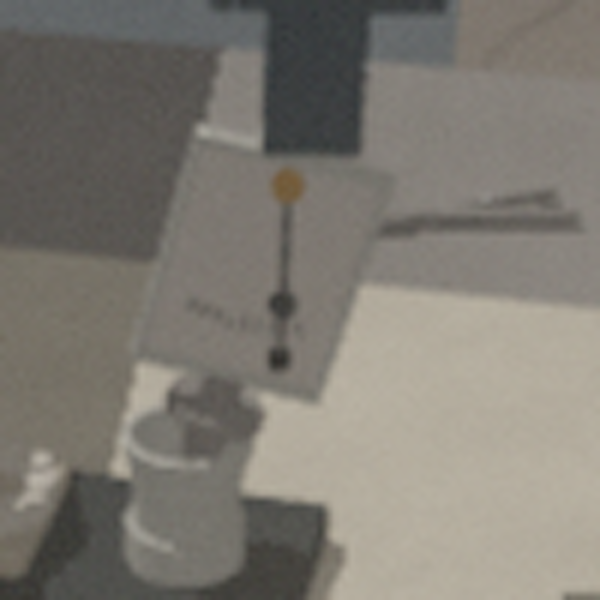

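The needle hub (282,303) and tab (279,357) line up under the pivot (287,185). They agree within about 0.003 rad, and pivot height and wrist force put the seat about 2.5–4.5 mm down. Handing in.

```bash
python3 -c "
from station import workorder
print(workorder.job_done())"
```

```text
the job is handed in; nothing more can be done
None
```

I handed the job in at about 15 s on the clock, and no verdict came back. The gauge is in the funnel post, still gripped and still, with the needle resting on the index tab (within about 0.003 rad, tilt about 0.245 rad) and the seat pressed an estimated 2.5–4.5 mm of its 10 mm; nothing in the moves was near the denture, bowl or jar.

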